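# Index a globe's hour dial to its next line

### The job

The brass dial on the dividing table is ready for its next hour line. With the fingertips, press the indexing plunger down and, keeping it pressed, turn the table clockwise (seen from above) to the very next hole; let the plunger spring fully home there, and only then push the swivelling straightedge in over the dial until it meets its stop. Only press and push, with light force: grip and lift nothing, and leave the jars, tape and paint tube where they stand.

Things in the scene. Friction and masses are not known exactly. Their poses are not given: they have to be found in the camera images.
- divider: the dividing table's cast grey base, bolted down: a round pan 316 mm across with a steel index plate on top (upper face 46 mm above the bench). Origin: centre of its underside, on the turning axis; z up. The plunger starts on its -x side. The plate has 12 holes of 16 mm, 30 degrees (0.5236 rad) apart, 125 mm from the axis, joined by a narrow ring-shaped slot
- table_axis (a point): a point on the turning axis, at the level of the brass dial's upper face (64 mm above the bench). The dark steel table (156 mm across) turns about this vertical axis; the brass dial (116 mm across) is clamped on it by a knurled nut (top 76 mm above the bench)
- next_hole (a point): centre of the hole the plunger must move to, in the upper face of the index plate, 46 mm above the bench; 125 mm from the axis and 30 degrees clockwise (seen from above) from the hole it starts in. It does not move with the table
- plunger_top (a point): centre of the flat top of the plunger's round black button, 36 mm across, 100 mm above the bench when up. The plunger stands upright at the end of the table's arm, 125 mm from the axis, and goes round with the table. A fingertip pressing on the button takes the table along by friction
- plunger (a joint): how far the plunger is pressed, m: 0 up and home, 0.014 end of travel. Spring: 3 N to start, 7 N at 10 mm, 8.6 N at the end. A 13 mm collar on its stem sits in a hole from below while up; pressed 10 mm or more, the collar is under the plate and the table is free. Let go between holes it stays about 9 mm down; a hole draws it in from up to 5 mm off centre
- table (a joint): turn of the table, rad, growing clockwise seen from above: 0 in the hole where it starts, 0.5236 in the next hole. The collar has 1.5 mm play in a hole (about 0.012 rad). When free it turns with about 0.5 N of friction at the button and stays where it is left
- straightedge_pivot (a point): upright swivel axis of the straightedge, on a boss at the base's rim, 168 mm from the table's axis; the point lies 75 mm above the bench
- straightedge_peg (a point): top centre of the straightedge's finger peg: a round upright peg 12 mm thick with a black knob (16 mm across, 8 mm high), its top 110 mm above the bench and 34 mm above the bar; 85.5 mm from the pivot. The bar is flat steel, 18 mm wide, 5 mm thick, its upper face 76 mm above the bench, 148 mm from pivot to tip. It moves with the bar
- straightedge (a joint): swing of the straightedge about its pivot, rad: 0 against its stop over the dial, pointing at the table's axis; grows as it swings away, counterclockwise seen from above (starts at 1.0 to 1.3; it is over the dial below about 0.45). It stays where it is left; pushing the peg takes about 1 N
- ink_jar: bystander: small glass jar with a black lid, 47 mm across, 44 mm high, origin under its centre
- ink_pot: bystander: round glass pot with a yellow lid, 52 mm across, 40 mm high, origin under its centre
- small_jar_1: bystander: small glass jar with a yellow lid, 36 mm across, 48 mm high, origin under its centre
- small_jar_2: bystander: small glass jar with a yellow lid, 36 mm across, 50 mm high, origin under its centre
- pigment_jar: bystander: glass jar with a black lid, 59 mm across, 95 mm high, origin under its centre
- tape_roll: bystander: roll of tape lying flat, 92 mm across, 18 mm high, origin under its centre
- paint_tube_3: bystander: crushed aluminium paint tube, 92 x 32 x 17 mm, long side along its y, origin under its centre

How it is judged:
By the outcome, as a careful person would: the job done as asked, in the order asked, and still so for the second after the job is handed in, with the robot touching nothing.
It also fails if it takes over 58 s, if anything falls off the work surface, if the arm or the gripper's body presses on something with over 40 N, if the wrist force passes 120 N, or if a joint passes its speed limit or range.

### The arm

A 7-joint arm with a two-finger parallel gripper is mounted at the origin on the work surface; the furniture and walls round the work are solid. World frame = base frame: x ahead of the robot, y to its left, z up, the work surface at z = 0. Lengths are in m, angles in rad, forces in N, time in s.
With the tool pointing down it reaches from about 0.425 to 0.875 m from the base axis. Payload 9.9 kg.
Tool frame: the origin (TCP) lies between the finger pads; the fingertips stand 11 mm ahead of it and the grasp point (between the pads) lies 8 mm behind it (r.tip_extent is the distance from the TCP to the fingertips, in m); y points along the fingers, z is the direction in which the jaws open and shut, and the axes are right-handed (so a half turn about y gives the same grasp; the last joint's range is limited). The gripper opens to 85 mm and grips with 20 to 120 N. Pads are 22 mm wide; open, the fingers measure 114 mm over their backs; the gripper's body (76 mm by 85 mm) begins 54 mm behind the grasp point. The pads swing forward as they close: fully open they stand 13 mm farther back than shut.
Start: joints at [1.182, 0.576, 0.025, 1.437, -0.015, 1.129, -0.057], TCP at [0.203, -0.644, 0.242] pointing down, gripper open.
Joint ranges: [-2.76, 2.76], [-0.34, 2.15], [-1.52, 1.57], [0.19, 2.46], [-1.09, 4.23], [0.17, 1.99], [-2.82, 2.82]. Speed limits (rad/s): [2.22, 2.22, 3.01, 3.01, 3.14, 3.14, 3.14].

### API

Orientations are given as a 3x3 rotation matrix whose columns are the frame's x, y, z axes.
In Python, from rig import r, eyes gives the robot as it stands.
- The arm moves only by the tool step_arm, never from a script. Its argument "steps" is a list that holds one entry, the list of rows, each a list of 7 numbers: the turn, a rotation vector about the tool's x, y, z scaled (see below), then the shift along the tool's x, y, z scaled (see below), then the opening, from -1 (shut) to 1 (fully open). A call has 1 to 10 rows; each row shifts and turns the commanded pose from where the row before left it, along the tool's axes as they then stand; what a row does not reach is not made up. The controller multiplies each number of a shift by 30 mm and each number of a turn by 0.15 rad. A row lasts 1/8 s, in which the tool goes at most 62.5 mm and 10.7 degrees, less where a joint would pass 70% of its speed; a pose out of reach is approached as far as the arm can. A call with a number of a shift or a turn outside -1 to 1 is refused whole. A call with a gripper value outside its range is refused whole. The fingers move at their own pace and stop on an object; the grip force is fixed at half the most. Time passes only in rows, so rows that do not move let the fingers close. It gives the time, the measured TCP pose, the force and the opening at its end, in the units of the state.
- r.state(): the state, without advancing time (a new reading comes with each control period).
- eyes.capture(name): name is "scene" or "top" or "wrist"; returns a dict with "pixels" (480x640x3 uint8, red, green, blue), "range_z" (480x640 float32, m along the optical axis (not along the pixel's ray), 0 where there is no reading), "intrinsics" (3x3 intrinsics, pixels), "pose" (4x4, takes a point from camera to world coordinates). Camera axes: x right, y down, z forward; pixel columns grow to the right and rows downward; lengths in m; the calibration is good to about 2 mm. A picture is of the moment at which its call begins.
- r.finish_job(): hands the job in, once; it reports no verdict.
The state is a dict: "clock": time; "joint_positions": joint angles; "joint_velocities": joint speeds; "effort": joint torques, N m; "ee_pos": TCP position; "ee_rot": TCP orientation; "force": force on the tool from outside, world axes, zero at the start; "ft_torque": the same for the moment, N m; "opening": finger opening in m.
Only numpy, scipy, OpenCV 4.12 (cv2) and the standard library are available. Lean on these libraries where they do the work, as an engineer would, in place of code of your own. Each camera call takes 0.05 s, during which the arm holds its last target.

## Working session

There is one attempt and no reset: what is moved stays moved. The work goes in short steps, Python scripts to look and compute and a tool call to move; the robot and the scene stay as the last step left them, time stands still between calls to the robot, and variables do not carry over. Pictures are saved under pics/ and viewed, and the job is handed in when it is done.

Besides the shell and the picture viewer there is one more tool, called after ">>>" as name(argument=value, ...) on one line, values as JSON. step_arm: Moves the arm, as the interface text tells. Its arguments: {"type":"object","properties":{"steps":{"type":"array","items":{"type":"array","items":{"type":"array","items":{"type":"number"}}}}},"required":["steps"]}

```bash
ls; mkdir -p pics; python3 - <<'E'
from rig import r,eyes
import cv2,numpy as np
s=r.state()
for k in s: print(k,np.round(s[k],4).tolist())
print(r.tip_extent)
for n in ["scene","top","wrist"]:
    c=eyes.capture(n); cv2.imwrite(f"pics/{n}0.png",c["pixels"][:,:,::-1]); np.savez(f"{n}0.npz",**c)
    print(n,np.round(c["pose"],3).tolist(),c["intrinsics"].tolist())
E
```

```text
pics
clock 0.0
joint_positions [1.1822, 0.5765, 0.0249, 1.4379, -0.015, 1.129, -0.0565]
joint_velocities [-0.0021, -0.0015, -0.0003, 0.0006, 0.0017, -0.0017, 0.0013]
effort [0.0012, -76.5771, 2.2512, -28.5974, 0.0154, 0.0124, 0.0]
ee_pos [0.2024, -0.6435, 0.2415]
ee_rot [[-0.9539, -0.0006, 0.3001], [-0.3001, 0.0015, -0.9539], [0.0001, -1.0, -0.0016]]
force [-0.7678, 0.341, 0.2115]
ft_torque [-0.0077, 0.0245, -0.044]
opening 0.0854
0.011
scene [[0.684, 0.612, -0.397, 0.966], [0.729, -0.584, 0.356, -0.321], [-0.014, -0.533, -0.846, 0.887], [0.0, 0.0, 0.0, 1.0]] [[466.81776898254435, 0.0, 332.53017081608584], [0.0, 466.81776898254435, 235.63647850412954], [0.0, 0.0, 1.0]]
top [[-0.021, -0.999, 0.049, 0.523], [-1.0, 0.022, 0.011, -0.0], [-0.012, -0.048, -0.999, 1.135], [0.0, 0.0, 0.0, 1.0]] [[487.4439023480272, 0.0, 321.16158842785165], [0.0, 487.4439023480272, 239.18061930189032], [0.0, 0.0, 1.0]]
wrist [[0.302, -0.917, -0.262, 0.27], [-0.953, -0.29, -0.082, -0.623], [-0.001, 0.275, -0.962, 0.374], [0.0, 0.0, 0.0, 1.0]] [[380.5988541699974, 0.0, 329.2550277458185], [0.0, 380.5988541699974, 238.9349999371294], [0.0, 0.0, 1.0]]
```

View pics/scene0.png

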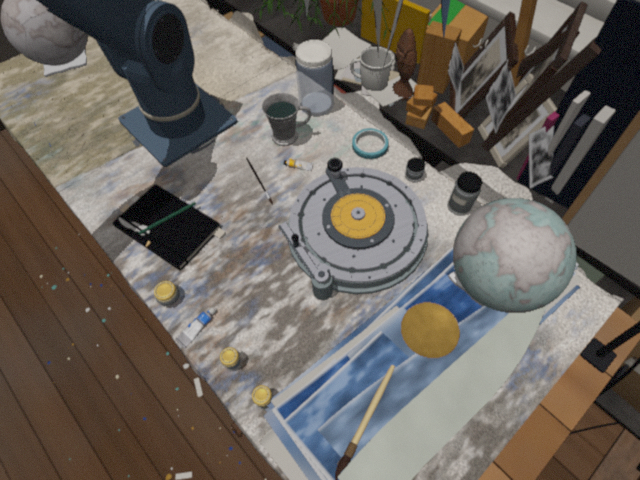

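View pics/top0.png

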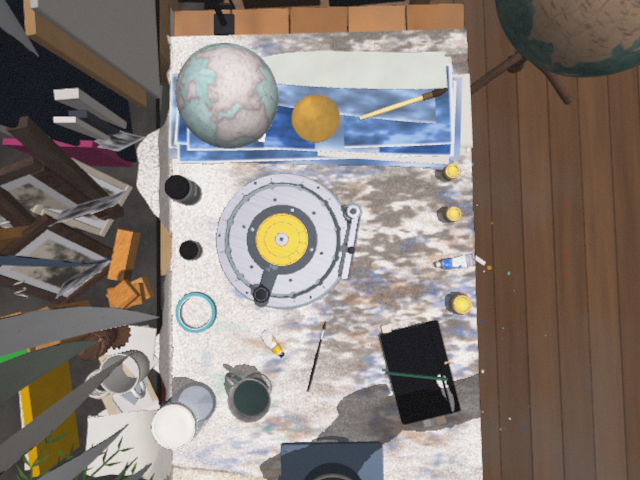

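```bash
python3 - <<'E'
import cv2,numpy as np
t=cv2.imread("pics/top0.png")[160:320,200:380]
s=cv2.imread("pics/scene0.png")[140:310,260:440]
cv2.imwrite("pics/topz.png",cv2.resize(t,None,fx=4,fy=3.7,interpolation=cv2.INTER_CUBIC) if 0 else cv2.resize(t,(720,640)[:2] and (675,600),interpolation=cv2.INTER_CUBIC))
cv2.imwrite("pics/scenez.png",cv2.resize(s,(635,600),interpolation=cv2.INTER_CUBIC))
E
```

```text
(no output)
```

View pics/topz.png

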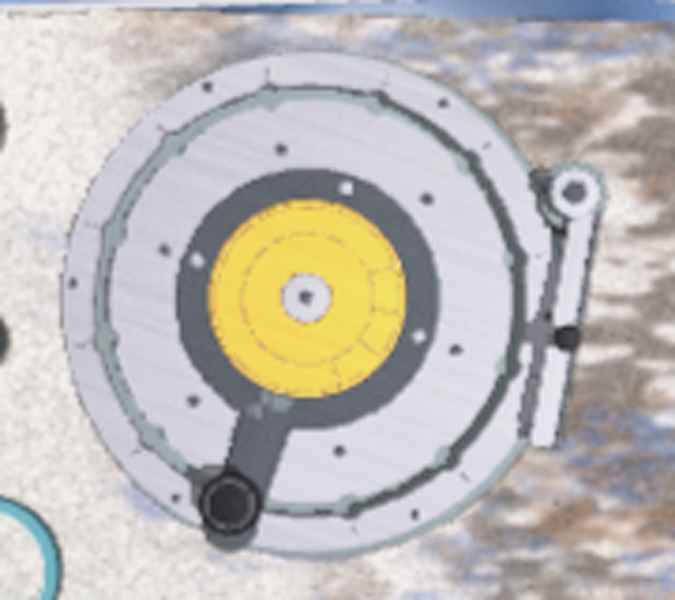

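View pics/scenez.png

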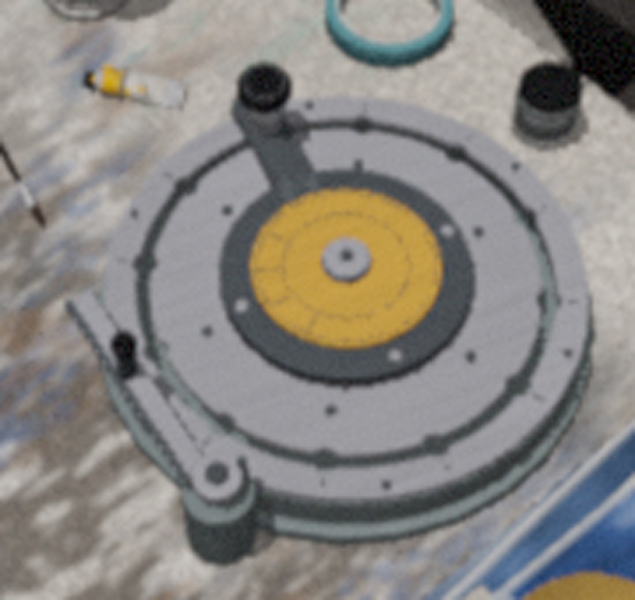

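View pics/wrist0.png

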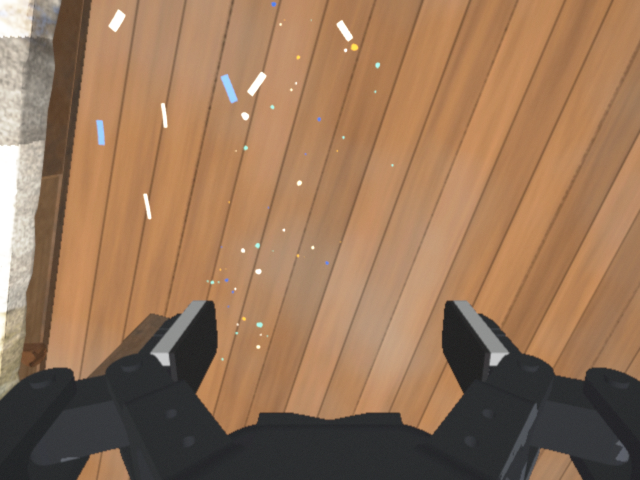

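```bash
cat > h.py <<'E'
import numpy as np,cv2
def load(n): return dict(np.load(n))
def ray(c,uv):
    K=c["intrinsics"];T=c["pose"]
    d=T[:3,:3]@np.linalg.inv(K)@np.array([uv[0],uv[1],1.]); return T[:3,3],d/np.linalg.norm(d)
def plane(c,uv,z):
    o,d=ray(c,uv); return o+d*(z-o[2])/d[2]
def tri(cs,uvs):
    A=np.zeros((3,3));b=np.zeros(3);R=[ray(c,u) for c,u in zip(cs,uvs)]
    for o,d in R: P=np.eye(3)-np.outer(d,d);A+=P;b+=P@o
    p=np.linalg.solve(A,b); return p,[float(np.linalg.norm((np.eye(3)-np.outer(d,d))@(p-o))) for o,d in R]
def blob(mask,roi):
    m=np.zeros(mask.shape,np.uint8);x0,y0,x1,y1=roi;m[y0:y1,x0:x1]=mask[y0:y1,x0:x1].astype(np.uint8)
    cs,_=cv2.findContours(m,cv2.RETR_EXTERNAL,cv2.CHAIN_APPROX_NONE);c=max(cs,key=cv2.contourArea)
    e=cv2.fitEllipse(cv2.convexHull(c)) if len(c)>4 else None
    return c,e
E
python3 - <<'E'
from h import *
t=load("top0.npz");s=load("scene0.npz")
H=lambda c:cv2.cvtColor(c["pixels"],cv2.COLOR_RGB2HSV)
ht,hs=H(t),H(s)
yel=lambda h:(h[...,0]>18)&(h[...,0]<32)&(h[...,1]>130)&(h[...,2]>80)
_,et=blob(yel(ht),(245,200,315,275));_,es=blob(yel(hs),(320,185,395,250))
print("dial",et,es); p,e=tri([t,s],[et[0],es[0]]);print(p,e,plane(t,et[0],.064),plane(s,es[0],.064))
dk=lambda h,v:(h[...,2]<v)
for v in (45,60,75):
    _,bt=blob(dk(ht,v),(248,280,275,306));_,bs=blob(dk(hs,v),(322,152,348,176))
    print("btn",v,bt,bs); p,e=tri([t,s],[bt[0],bs[0]]);print(p,e,plane(t,bt[0],.1),plane(s,bs[0],.1))
    m=(dk(ht,v))[240:262,342:362];ys,xs=np.nonzero(m);print("peg top",xs.mean()+342,ys.mean()+240,len(xs),np.ptp(xs),np.ptp(ys))
    m=(dk(hs,v))[230:250,288:302];ys,xs=np.nonzero(m);print("peg sc",xs.mean()+288,ys.mean()+230,len(xs),np.ptp(xs),np.ptp(ys))
print(hs[232:250,288:304,2])
print(ht[240:260,342:362,2])
E
```

```text
dial ((281.5216979980469, 239.23475646972656), (51.894100189208984, 52.08657455444336), 92.9433364868164) ((357.5999755859375, 215.7235565185547), (44.486610412597656, 53.40583801269531), 92.59832000732422)
[0.57778874 0.0997591  0.06042435] [0.0004889774805269105, 0.0004889774805269836] [0.577302   0.09904323 0.064     ] [0.57974607 0.09834366 0.064     ]
btn 45 None ((334.3489990234375, 165.13034057617188), (11.967302322387695, 13.41942024230957), 73.94962310791016)Traceback (most recent call last):
  File "<stdin>", line 11, in <module>
TypeError: 'NoneType' object is not subscriptable
```

```bash
python3 - <<'E'
from h import *
np.set_printoptions(linewidth=200)
t=load("top0.npz");s=load("scene0.npz")
H=lambda c:cv2.cvtColor(c["pixels"],cv2.COLOR_RGB2HSV)
ht,hs=H(t),H(s)
print(hs[232:250,288:304,2]);print(ht[242:258,342:362,2])
print(ht[280:308,246:278,2]);print(hs[152:180,322:350,2])
print(t["range_z"][280:308:2,246:278:2])
E
```

```text
[[167 165 168 160 140 130 150 157 161 159 157 132  95  72  85 122]
 [165 161 165 163 151 107 118 121 138 153 163 150 101  75  83 117]
 [163 167 165 158 129  78  65  73  84 126 154 153 115  81  78  98]
 [160 164 160 141  88  45  30  32  45  78 122 151 133  89  66  88]
 [157 167 159 114  57  29  29  28  23  45  99 151 146 100  75  89]
 [136 159 157 102  32  18  16  31  25  23  83 151 153 109  82  90]
 [112 141 153 100  43  27  37  18  27  22  93 151 141 100  67  81]
 [104 131 149 120  63  37  42  23  27  27  90 145 131  93  73  76]
 [ 92 111 136 136  89  46  27  23  15  32  85 136 134  98  79  71]
 [ 89  93 110 132 113  58  31  27  22  35  88 141 152 126  98  82]
 [ 98 111 102 123 118  75  36  33  32  39  71 121 150 151 139 114]
 [100 107  98 108 113  74  49  35  32  34  55  96 128 154 157 147]
 [100 106  89  88  94  69  47  34  38  26  49  86 115 147 160 159]
 [111 107 104  95  85  67  51  44  34  37  56  86  99 128 155 158]
 [120 110 117 105  86  72  48  36  45  64  93 109 119 133 135 142]
 [121 108 122 118  97  82  69  67  95 118 144 150 155 152 147 123]
 [127 117 117 124 108  91  8
[... 9908 characters left out ...]
339296 1.084676  1.0874141 1.0860989 1.0888982]
 [1.130475  1.1256256 1.1332617 1.123935  1.0884097 1.0323423 1.0315734 1.0340301 1.0325968 1.0339464 1.0319163 1.0706193 1.0852733 1.0886672 1.0861216 1.0842676]
 [1.1338009 1.1311524 1.1344079 1.1298451 1.1305956 1.0698237 1.0708138 1.0290543 1.0315249 1.0342264 1.0697335 1.0764246 1.0829579 1.0850567 1.089257  1.0869443]
 [1.1311576 1.1331971 1.1312158 1.1308974 1.1291491 1.0718386 1.071648  1.0769203 1.0684375 1.0739522 1.07206   1.0879097 1.087503  1.0837227 1.0845578 1.0857247]
 [1.1337838 1.1322024 1.1280129 1.1296227 1.1307943 1.1331539 1.0734514 1.0727361 1.0656494 1.07016   1.1146541 1.119807  1.1190219 1.1166779 1.084494  1.084396 ]]
```

```bash
python3 - <<'E'
from h import *
t=load("top0.npz");s=load("scene0.npz")
def pts(c):
    v,u=np.mgrid[:480,:640];z=c["range_z"];K=c["intrinsics"]
    P=np.stack([(u-K[0,2])/K[0,0]*z,(v-K[1,2])/K[1,1]*z,z],-1)
    return P@c["pose"][:3,:3].T+c["pose"][:3,3]
Pt,Ps=pts(t),pts(s)
def g(P,roi,z0,z1,nm):
    x0,y0,x1,y1=roi;Q=P[y0:y1,x0:x1];m=(Q[...,2]>z0)&(Q[...,2]<z1);ys,xs=np.nonzero(m);q=Q[m]
    # circle center from extents
    (cx,cy),rad=cv2.minEnclosingCircle(q[:,:2].astype(np.float32)*1000)
    print(nm,len(q),"mean",q.mean(0).round(4),"med z",np.median(q[:,2]).round(4),"mec",round(cx,1),round(cy,1),round(rad,1),"px",xs.mean()+x0,ys.mean()+y0)
    return (xs.mean()+x0,ys.mean()+y0)
a=g(Pt,(245,275,280,310),.085,.12,"btn top");b=g(Ps,(320,150,350,185),.093,.12,"btn sc");print(tri([t,s],[a,b]))
a=g(Pt,(340,235,362,265),.095,.125,"peg top");b=g(Ps,(286,228,306,255),.1,.125,"peg sc");print(tri([t,s],[a,b]))
g(Ps,(286,228,306,255),.085,.125,"peg sc all")
a=g(Pt,(335,195,370,225),.065,.1,"piv top");b=g(Ps,(305,255,340,300),.068,.1,"piv sc")
g(Pt,(335,195,370,300),.068,.085,"bar top")
ax=np.array([.5775,.0985])
E
python3 - <<'E'
import sys;sys.path.insert(0,'.')
import os;os.chdir('.')
from h import *
t=load("top0.npz");s=load("scene0.npz")
# eyeballed pixel centres: pivot screw
tp=(200+575*180/675,160+192*160/600);sp=(260+217*180/635,140+473*170/600)
print("pivot",tp,sp,tri([t,s],[tp,sp]),plane(t,tp,.075),plane(s,sp,.075))
n=(200+306*180/675,160+297*160/600);m=(260+346*180/635,140+257*170/600)
print("nut",tri([t,s],[n,m]),plane(t,n,.076),plane(s,m,.076))
E
```

```text
btn top 225 mean [0.4601 0.1409 0.0993] med z 0.0995 mec 459.9 141.3 17.8 px 261.2133333333333 294.1022222222222
btn sc 173 mean [0.4625 0.1412 0.0994] med z 0.0997 mec 460.0 142.0 19.0 px 334.4335260115607 163.94219653179192
(array([0.46046297, 0.14188588, 0.09697642]), [0.0008876215542024903, 0.000887621554202437])
peg top 45 mean [ 0.5491 -0.051   0.1097] med z 0.1096 mec 549.2 -51.1 7.6 px 351.0 250.0
peg sc 54 mean [ 0.5514 -0.0503  0.1085] med z 0.1087 mec 550.1 -49.7 8.5 px 294.537037037037 237.25925925925927
(array([ 0.54978311, -0.05037799,  0.10655246]), [0.0009584778616252955, 0.0009584778616252153])
peg sc all 75 mean [ 0.5521 -0.0504  0.1039] med z 0.1079 mec 550.1 -49.7 8.5 px 294.90666666666664 238.74666666666667
piv top 210 mean [ 0.6277 -0.0603  0.0778] med z 0.0776 mec 625.6 -59.8 22.7 px 353.68095238095236 214.2095238095238
piv sc 335 mean [ 0.6221 -0.0589  0.077 ] med z 0.0768 mec 614.4 -57.8 35.1 px 316.11641791044775 270.54328358208954
bar top 619 mean [ 0.5734 -0.0536  0.0765] med z 0.0764 mec 567.6 -50.9 80.9 px 351.17770597738286 239.26494345718902
pivot (353.33333333333337, 211.2) (321.51181102362204, 274.01666666666665) (array([ 0.6350939 , -0.05834579,  0.0790083 ]), [0.001605177124241872, 0.001605177124241767]) [ 0.63455172 -0.05985579  0.075     ] [ 0.63440652 -0.05574208  0.075     ]
nut (array([0.57789091, 0.09928111, 0.0716707 ]), [0.0014324849593275477, 0.001432484959327724]) [0.57677015 0.09775792 0.076     ] [0.58077067 0.09822966 0.076     ]
```

>>> step_arm(steps=[[[0, 0, 0, -0.5, 0, -0.3, -1], [0, 0, 0, -0.95, 0, -0.64, -1], [0, 0, 0, -0.95, 0, -0.64, -1], [0, 0, 0, -0.95, 0, -0.64, -1], [0, 0, 0, -0.95, 0, -0.64, -1], [0, 0, 0, -0.95, 0, -0.64, -1], [0, 0, 0, -0.95, 0, -0.64, -1], [0, 0, 0, -0.95, 0, -0.64, -1], [0, 0, 0, -0.95, 0, -0.64, -1], [0, 0, 0, -0.95, 0, -0.64, -1]]])

```text
clock: 1.4
ee_pos: [0.408, -0.3867, 0.2424]
ee_rot: [[-0.954, 0.0, 0.301], [-0.301, 0.0, -0.954], [-0.0, -1.0, -0.0]]
force: [-0.6, -0.1, -0.4]
opening: -0.0001
```

>>> step_arm(steps=[[[0, 0, 0, -0.5, 0, -0.95, -1], [0, 0, 0, -0.5, 0, -0.95, -1], [0, 0, 0, -0.5, 0, -0.95, -1], [0, 0, 0, -0.5, 0, -0.95, -1], [0, 0, 0, -0.5, 0, -0.95, -1], [0, 0, 0, -0.5, 0, -0.95, -1], [0, 0, 0, -0.4, 0, -0.95, -1], [0, 0, 0, -0.4, 0, -0.95, -1], [0, 0, 0, -0.4, 0, -0.95, -1], [0, 0, 0, -0.4, 0, -0.95, -1]]])

```text
clock: 2.65
ee_pos: [0.4526, -0.0736, 0.2424]
ee_rot: [[-0.954, 0.0, 0.301], [-0.301, 0.0, -0.954], [-0.0, -1.0, -0.0]]
force: [0.2, 0.1, -0.2]
opening: 0.0003
```

>>> step_arm(steps=[[[0, 0, 0, -0.4, 0, -0.95, -1], [0, 0, 0, -0.3, 0, -0.95, -1], [0, 0, 0, -0.2, 0, -0.95, -1], [0, 0, 0, -0.2, 0, -0.95, -1], [0, -1, 0, 0, 0, 0, -1], [0, -1, 0, 0, 0, 0, -1], [0, -1, 0, 0, 0, 0, -1], [0, -1, 0, 0, 0, 0, -1], [0, -1, 0, 0, 0, 0, -1], [0, -1, 0, 0, 0, 0, -1]]])

```text
clock: 3.9
ee_pos: [0.4496, 0.0439, 0.2424]
ee_rot: [[-0.352, 0.0, 0.936], [-0.936, 0.0, -0.352], [-0.0, -1.0, 0.0]]
force: [-0.2, -0.4, -0.3]
opening: -0.0002
```

```bash
python3 - <<'E'
from rig import r,eyes
import cv2,numpy as np
print(np.round(r.state()["joint_positions"],3))
for n in ["wrist","top"]:
    c=eyes.capture(n); cv2.imwrite(f"pics/{n}1.png",c["pixels"][:,:,::-1]); np.savez(f"{n}1.npz",**c)
E
```

```text
[ 0.088  0.26  -0.366  1.988  0.116  0.914 -0.697]
```

View pics/wrist1.png

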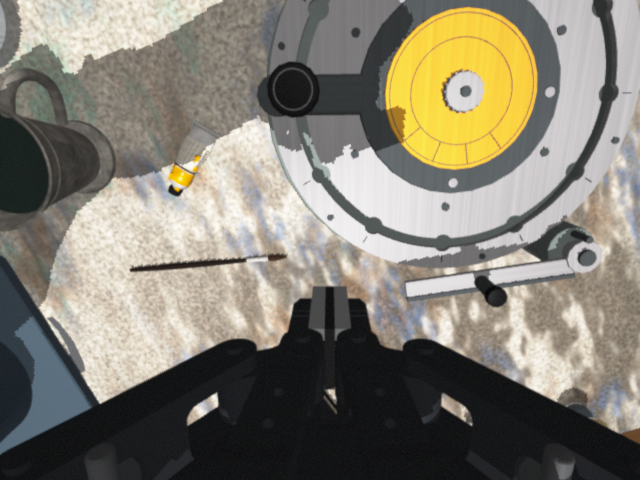

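View pics/top1.png

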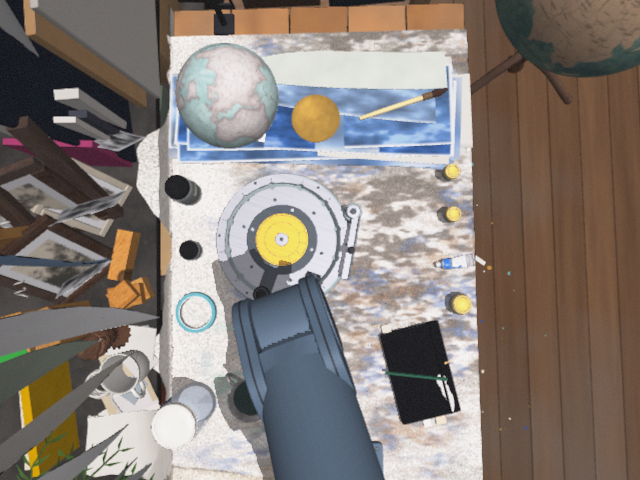

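```bash
python3 - <<'E'
from h import *
w=load("wrist1.npz")
h=cv2.cvtColor(w["pixels"],cv2.COLOR_RGB2HSV)
yel=((h[...,0]>18)&(h[...,0]<32)&(h[...,1]>130)&(h[...,2]>80))
_,e=blob(yel,(370,0,560,180));print("dial",e,plane(w,e[0],.064))
from math import *
# button via depth
z=w["range_z"];v,u=np.mgrid[:480,:640];K=w["intrinsics"]
P=np.stack([(u-K[0,2])/K[0,0]*z,(v-K[1,2])/K[1,1]*z,z],-1)@w["pose"][:3,:3].T+w["pose"][:3,3]
def g(roi,z0,z1):
    x0,y0,x1,y1=roi;Q=P[y0:y1,x0:x1];q=Q[(Q[...,2]>z0)&(Q[...,2]<z1)]
    c,R=cv2.minEnclosingCircle(q[:,:2].astype(np.float32)*1000);print(len(q),q.mean(0).round(4),np.median(q[:,2]),np.round(c,1),round(R,1));return q
b=g((260,55,330,130),.09,.12);k=g((470,270,515,310),.1,.125)
p=g((560,235,605,275),.07,.09)
ax=np.array(plane(w,e[0],.064))[:2];bb=b.mean(0)[:2]
print("R",np.linalg.norm(bb-ax),degrees(atan2(*(bb-ax)[::-1])))
print(plane(w,(583,257),.078),plane(w,(465,91),.076))
E
```

```text
dial ((460.6324768066406, 87.95471954345703), (147.9030303955078, 165.6201629638672), 28.482149124145508) [0.57962529 0.10300122 0.064     ]
2289 [0.4616 0.1427 0.1003] 0.10037920571778408 [461.4 142.9] 17.9
387 [ 0.5506 -0.0477  0.1095] 0.11015796807706002 [550.7 -49.1] 8.2
1258 [ 0.6329 -0.0555  0.0786] 0.07844493148529144 [631.7 -56.5] 19.6Traceback (most recent call last):
  File "<stdin>", line 15, in <module>
TypeError: 'float' object is not subscriptable
```

```bash
python3 - <<'E'
from h import *
w=load("wrist1.npz")
for uv,z in [((583,257),.078),((465,91),.076),((295,90),.1)]: print(plane(w,uv,z))
h=cv2.cvtColor(w["pixels"],cv2.COLOR_RGB2HSV)
yel=((h[...,0]>15)&(h[...,0]<35)&(h[...,1]>110)&(h[...,2]>50)).astype(np.uint8)
yel=cv2.morphologyEx(yel,cv2.MORPH_CLOSE,np.ones((9,9)))
_,e=blob(yel,(370,0,560,180));print("dial",e,plane(w,e[0],.064))
E
```

```text
[ 0.63510655 -0.0578265   0.078     ]
[0.57803459 0.10008881 0.076     ]
[0.46245636 0.14166329 0.1       ]
dial ((460.67755126953125, 87.86600494384766), (148.7160186767578, 166.1759033203125), 28.750276565551758) [0.57967401 0.10305043 0.064     ]
```

>>> step_arm(steps=[[[0, 0, 0, -0.8, 0, -0.2, -1], [0, 0, 0, -0.8, 0, -0.2, -1], [0, 0, 0, -0.8, 0, -0.2, -1], [0, 0, 0, -0.8, 0, -0.2, -1], [0, 0, 0, 0, 0.8, 0, -1], [0, 0, 0, 0, 0.8, 0, -1], [0, 0, 0, 0, 0.8, 0, -1], [0, 0, 0, 0, 0.8, 0, -1], [0, 0, 0, 0, 0.4, 0, -1], [0, 0, 0, 0, 0, 0, -1]]])

```text
clock: 5.25
ee_pos: [0.4618, 0.1414, 0.134]
ee_rot: [[-0.359, -0.001, 0.933], [-0.933, -0.0, -0.359], [0.001, -1.0, -0.001]]
force: [0.0, 0.2, 0.9]
opening: -0.0002
```

```bash
python3 - <<'E'
from rig import r,eyes
import cv2,numpy as np
for n in ["wrist","scene"]:
    c=eyes.capture(n); cv2.imwrite(f"pics/{n}2.png",c["pixels"][:,:,::-1]); np.savez(f"{n}2.npz",**c)
E
```

```text
(no output)
```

View pics/wrist2.png

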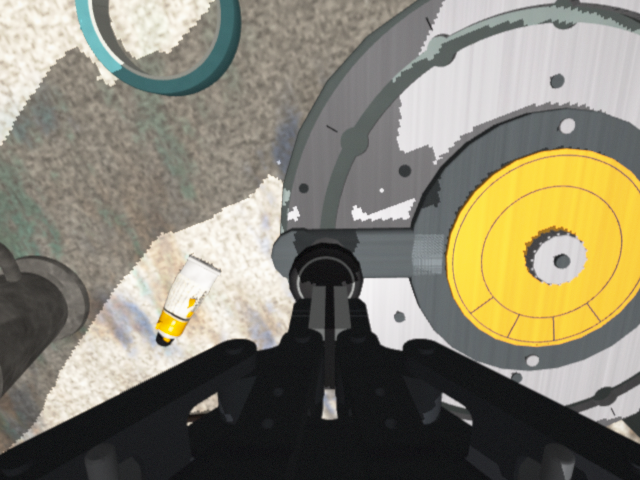

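View pics/scene2.png

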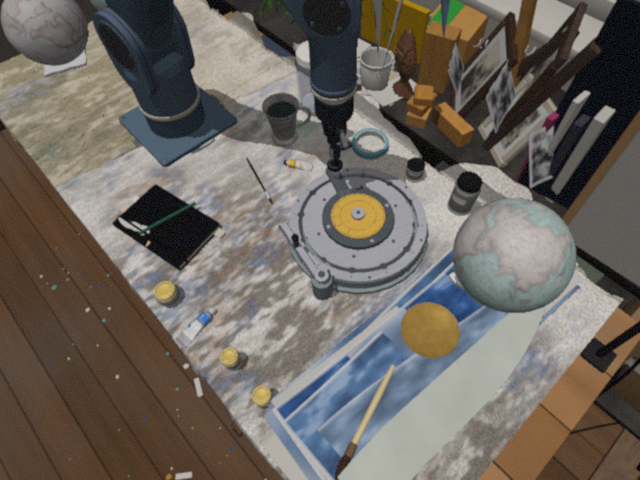

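```bash
python3 - <<'E'
from h import *
w=load("wrist2.npz")
for uv,z in [((353,142),.046),((443,50),.046),((562,260),.076),((326,275),.1)]: print(plane(w,uv,z))
E
```

```text
[0.49766209 0.19571204 0.046     ]
[0.55795915 0.22293737 0.046     ]
[0.57872856 0.10100199 0.076     ]
[0.46290653 0.14629125 0.1       ]
```

>>> step_arm(steps=[[[0, 0, 0, 0, 0.4, 0, -1], [0, 0, 0, 0, 0.3, 0, -1], [0, 0, 0, 0, 0.1, 0, -1], [0, 0, 0, 0, 0.1, 0, -1], [0, 0, 0, 0, 0, 0, -1]]])

```text
clock: 5.98
ee_pos: [0.4622, 0.1412, 0.1073]
ee_rot: [[-0.358, -0.0, 0.934], [-0.934, -0.0, -0.358], [0.0, -1.0, -0.0]]
force: [-1.7, -0.4, 3.8]
opening: 0.0001
```

>>> step_arm(steps=[[[0, 0, 0, 0, 0.1, 0, -1], [0, 0, 0, 0, 0.1, 0, -1], [0, 0, 0, 0, 0.08, 0, -1], [0, 0, 0, 0, 0, 0, -1], [0, 0, 0, 0, 0, 0, -1]]])

```text
clock: 6.6
ee_pos: [0.4623, 0.1414, 0.0991]
ee_rot: [[-0.358, 0.0, 0.934], [-0.934, 0.0, -0.358], [-0.0, -1.0, 0.0]]
force: [-2.3, -0.2, 7.6]
opening: 0.0001
```

>>> step_arm(steps=[[[0, 0.1, 0, -0.05, 0, 0, -1], [0, 0.17, 0, -0.11, 0, 0, -1], [0, 0.17, 0, -0.11, 0, 0, -1], [0, 0.17, 0, -0.11, 0, 0, -1], [0, 0.17, 0, -0.11, 0, 0, -1], [0, 0.17, 0, -0.11, 0, 0, -1], [0, 0.17, 0, -0.11, 0, 0, -1], [0, 0.17, 0, -0.11, 0, 0, -1], [0, 0.17, 0, -0.11, 0, 0, -1], [0, 0, 0, 0, 0, 0, -1]]])

```text
clock: 7.85
ee_pos: [0.4751, 0.1669, 0.0992]
ee_rot: [[-0.552, 0.001, 0.834], [-0.834, 0.001, -0.552], [-0.001, -1.0, 0.0]]
force: [-1.3, 1.2, 7.5]
opening: 0.0002
```

```bash
python3 - <<'E'
from rig import r,eyes
import cv2,numpy as np
for n in ["wrist","scene"]:
    c=eyes.capture(n); cv2.imwrite(f"pics/{n}3.png",c["pixels"][:,:,::-1]); np.savez(f"{n}3.npz",**c)
s=r.state()
ax=np.array([.578,.0995]);d=s["ee_pos"][:2]-ax;print(s["ee_pos"],np.linalg.norm(d),np.degrees(np.arctan2(d[1],d[0])))
E
```

```text
[0.47506097 0.16688808 0.09924292] 0.1230349408729251 146.7896104422107
```

View pics/wrist3.png

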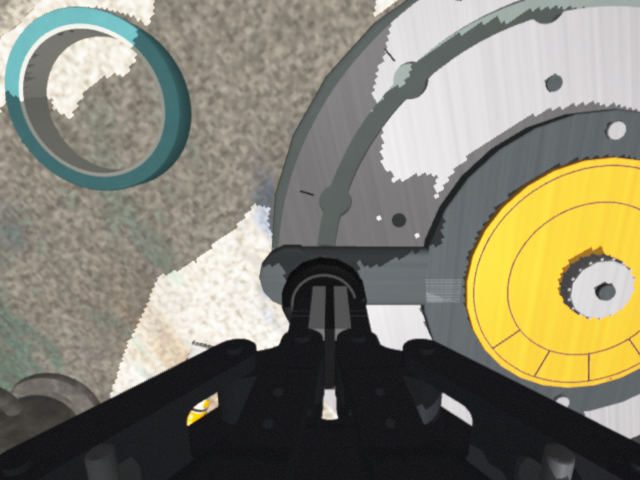

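>>> step_arm(steps=[[[0, 0.1, 0, -0.07, 0, 0, -1], [0, 0.17, 0, -0.11, 0, 0, -1], [0, 0.17, 0, -0.11, 0, 0, -1], [0, 0.17, 0, -0.11, 0, 0, -1], [0, 0.17, 0, -0.11, 0, 0, -1], [0, 0.17, 0, -0.11, 0, 0, -1], [0, 0.17, 0, -0.11, 0, 0, -1], [0, 0.17, 0, -0.11, 0, 0, -1], [0, 0.17, 0, -0.11, 0, 0, -1], [0, 0, 0, 0, 0, 0, -1]]])

```text
clock: 9.2
ee_pos: [0.4935, 0.189, 0.0993]
ee_rot: [[-0.72, 0.002, 0.694], [-0.694, 0.001, -0.72], [-0.002, -1.0, 0.0]]
force: [-0.5, 1.8, 6.7]
opening: -0.0001
```

```bash
cat > look.py <<'E'
import sys
from rig import r,eyes
import cv2,numpy as np
k=sys.argv[1]
for n in sys.argv[2:]:
    c=eyes.capture(n); cv2.imwrite(f"pics/{n}{k}.png",c["pixels"][:,:,::-1]); np.savez(f"{n}{k}.npz",**c)
s=r.state()
ax=np.array([.578,.0995]);d=s["ee_pos"][:2]-ax;print(s["clock"],s["ee_pos"],np.linalg.norm(d),np.degrees(np.arctan2(d[1],d[0])),s["force"])
E
python3 look.py 4 wrist scene
```

```text
9.3 [0.49343867 0.1888953  0.09937477] 0.12305339538381371 133.4082567331378 [-0.33149426  1.14488273  7.29034718]
```

View pics/wrist4.png

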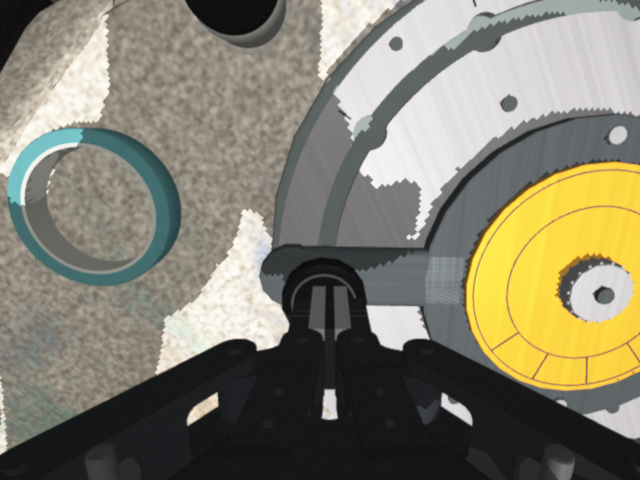

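>>> step_arm(steps=[[[0, 0.13, 0, -0.08, 0, 0, -1], [0, 0.13, 0, -0.08, 0, 0, -1], [0, 0.13, 0, -0.08, 0, 0, -1], [0, 0, 0, 0, 0, 0, -1], [0, 0, 0, 0, 0, 0, -1]]])

```text
clock: 9.93
ee_pos: [0.4988, 0.1937, 0.0994]
ee_rot: [[-0.759, 0.002, 0.651], [-0.651, 0.001, -0.759], [-0.002, -1.0, 0.0]]
force: [-0.9, 1.7, 6.8]
opening: -0.0004
```

```bash
python3 look.py 5 wrist scene
```

```text
10.025 [0.49880113 0.193694   0.09942762] 0.12306490136223752 130.057321680549 [-0.31120952  1.42958569  8.02551657]
```

View pics/wrist5.png

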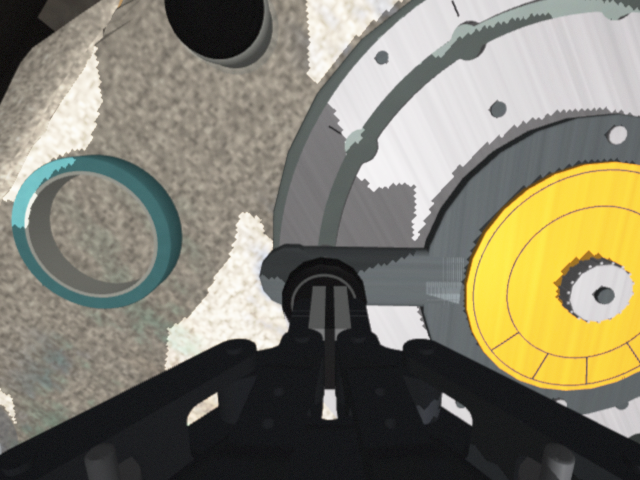

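```bash
python3 - <<'E'
from h import *
ax0=None
for k,pin,nut in [(2,(568,126),(562,260)),(5,(618,135),(605,295))]:
    w=load(f"wrist{k}.npz"); g=cv2.cvtColor(w["pixels"],cv2.COLOR_RGB2GRAY)
    # refine pin: bright blob
    x,y=pin; m=(g[y-14:y+15,x-14:x+15]>150);
    n,l,st,ce=cv2.connectedComponentsWithStats(m.astype(np.uint8)); i=l[14,14]; pc=(ce[i][0]+x-14,ce[i][1]+y-14)
    a=plane(w,pc,.058);b=plane(w,nut,.076)
    print(k,pc,st[i],a,b,[np.degrees(np.arctan2(a[1]-c[1],a[0]-c[0])) for c in (b,(.578,.0995),(.5785,.101))],np.hypot(*(a-b)[:2]))
t=load("top0.npz")
for uv in [(292.3,210.1),(252.5,229.3),(311.7,249.9)]:
    a=plane(t,uv,.058);print(a,np.degrees(np.arctan2(a[1]-.0995,a[0]-.578)))
E
```

```text
2 (np.float64(567.2209944751381), np.float64(125.67955801104972)) [  6   6  15  16 181] [0.6047811  0.16399187 0.058     ] [0.57872856 0.10100199 0.076     ] [np.float64(67.53007075951759), np.float64(67.44868989975265), np.float64(67.35341490425675)] 0.06816494832461165
5 (np.float64(617.7429718875502), np.float64(134.74698795180723)) [  5   5  18  18 249] [0.63398252 0.14152658 0.058     ] [0.57900327 0.10040693 0.076     ] [np.float64(36.79326722625873), np.float64(36.89588982940671), np.float64(36.145841908699545)] 0.06865524901173865
[0.64184212 0.07452354 0.058     ] -21.36654211213637
[0.60107619 0.16365804 0.058     ] 70.21749536675088
[0.55254229 0.03323748 0.058     ] -111.01651297890884
```

>>> step_arm(steps=[[[0, 0, 0, 0, -0.08, 0, -1], [0, 0, 0, 0, -0.1, 0, -1], [0, 0, 0, 0, -0.1, 0, -1], [0, 0, 0, 0, 0, 0, -1], [0, 0, 0, 0, 0, 0, -1]]])

```text
clock: 10.65
ee_pos: [0.4981, 0.1932, 0.1073]
ee_rot: [[-0.759, 0.0, 0.651], [-0.651, 0.0, -0.759], [-0.0, -1.0, -0.0]]
force: [-0.2, 1.5, 4.6]
opening: 0.0005
```

>>> step_arm(steps=[[[0, 0, 0, 0, -0.1, 0, -1], [0, 0, 0, 0, -0.1, 0, -1], [0, 0, 0, 0, -0.3, 0, -1], [0, 0, 0, 0, -0.8, 0, -1], [0, 0, 0, 0, -0.9, 0, -1], [0, 0, 0, 0.9, -0.5, 0, -1], [0, 0, 0, 0.9, 0, 0, -1], [0, 0, 0, 0.9, 0, 0, -1], [0, 0, 0, 0.9, 0, 0, -1], [0, 0, 0, 0, 0, 0, -1]]])

```text
clock: 11.9
ee_pos: [0.4146, 0.1213, 0.1887]
ee_rot: [[-0.76, -0.001, 0.649], [-0.649, -0.001, -0.76], [0.001, -1.0, 0.0]]
force: [-0.3, -0.1, 1.0]
opening: -0.0
```

```bash
python3 look.py 6 wrist scene top; python3 - <<'E'
from h import *
def pts(c):
    v,u=np.mgrid[:480,:640];z=c["range_z"];K=c["intrinsics"]
    return np.stack([(u-K[0,2])/K[0,0]*z,(v-K[1,2])/K[1,1]*z,z],-1)@c["pose"][:3,:3].T+c["pose"][:3,3]
for n in("top","scene","wrist"):
    P=pts(load(n+"6.npz"));Q=P.reshape(-1,3)
    m=(Q[:,2]>.08)&(Q[:,2]<.112)&(np.hypot(Q[:,0]-.4977,Q[:,1]-.1955)<.028)
    q=Q[m];print(n,m.sum(),q.mean(0) if len(q) else "",np.median(q[:,2]) if len(q) else "",cv2.minEnclosingCircle(q[:,:2].astype(np.float32)*1000) if len(q) else "")
E
```

```text
12.05 [0.41671095 0.12329143 0.18869121] 0.1630343216565142 171.6089239602159 [ 0.08963116  0.04311808 -0.51674576]
top 224 [0.49663382 0.19344087 0.09917765] 0.09933299645825933 ((496.66387939453125, 194.14443969726562), 18.00520896911621)
scene 183 [0.49955347 0.19368584 0.09880085] 0.09926835639340825 ((496.9327697753906, 196.02381896972656), 19.84255027770996)
wrist 3836 [0.49790956 0.19526549 0.10034037] 0.10045237140480137 ((498.1311950683594, 195.53488159179688), 17.95191192626953)
```

View pics/wrist6.png

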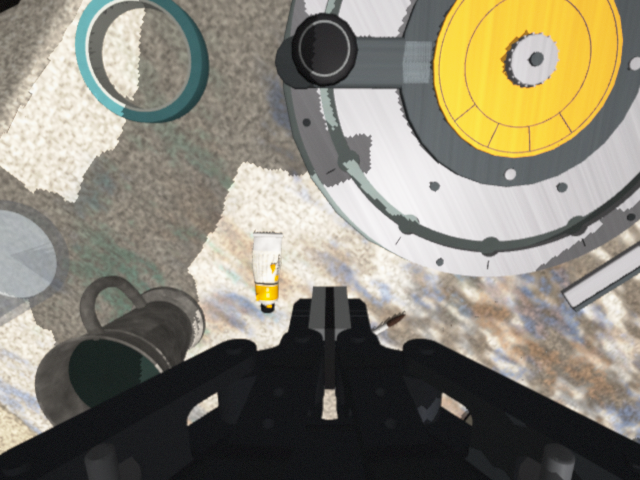

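View pics/scene6.png

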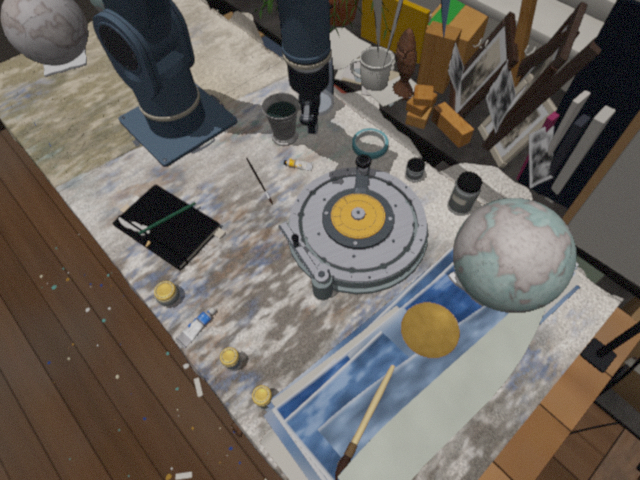

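>>> step_arm(steps=[[[0, 0, 0, 0.1, 0, 0.8, -1], [0, 0, 0, 0.14, 0, 0.9, -1], [0, 0, 0, 0.14, 0, 0.9, -1], [0, 0, 0, 0.14, 0, 0.9, -1], [0, 0, 0, 0.14, 0, 0.9, -1], [0, 0, 0, 0.14, 0, 0.9, -1], [0, 0, 0, 0.14, 0, 0.9, -1], [0, 0, 0, 0.13, 0, 0.9, -1], [0, 0, 0, 0.13, 0, 0.95, -1], [0, -0.1, 0, 0, 0, 0, -1]]])

```text
clock: 13.3
ee_pos: [0.5472, -0.0858, 0.1879]
ee_rot: [[-0.751, 0.0, 0.66], [-0.66, -0.001, -0.751], [0.0, -1.0, 0.001]]
force: [-0.8, -0.2, -0.3]
opening: -0.0
```

>>> step_arm(steps=[[[0, -1, 0, 0, 0, 0, -1], [0, -1, 0, 0, 0, 0, -1], [0, -1, 0, 0, 0, 0, -1], [0, -1, 0, 0, 0, 0, -1], [0, -1, 0, 0, 0, 0, -1], [0, 0, 0, 0, 0, 0, -1]]])

```text
clock: 14.05
ee_pos: [0.5459, -0.0832, 0.1882]
ee_rot: [[-0.097, -0.0, 0.995], [-0.995, 0.001, -0.097], [-0.001, -1.0, -0.0]]
force: [-0.3, 0.7, -0.7]
opening: -0.0
```

```bash
python3 look.py 7 wrist; python3 - <<'E'
from h import *
c=load("wrist7.npz");v,u=np.mgrid[:480,:640];z=c["range_z"];K=c["intrinsics"]
Q=(np.stack([(u-K[0,2])/K[0,0]*z,(v-K[1,2])/K[1,1]*z,z],-1)@c["pose"][:3,:3].T+c["pose"][:3,3]).reshape(-1,3)
m=(Q[:,2]>.1)&(Q[:,2]<.118)&(np.hypot(Q[:,0]-.55,Q[:,1]+.05)<.02);q=Q[m]
print(m.sum(),q.mean(0),cv2.minEnclosingCircle(q[:,:2].astype(np.float32)*1000))
E
```

```text
14.1 [ 0.54587696 -0.08339226  0.18820946] 0.18569186836227733 -99.9617723515112 [3.90423981e-01 4.88957929e-04 5.16257187e-01]
618 [ 0.55109586 -0.04892709  0.1101549 ] ((551.0477905273438, -49.42556381225586), 7.919490337371826)
```

View pics/wrist7.png

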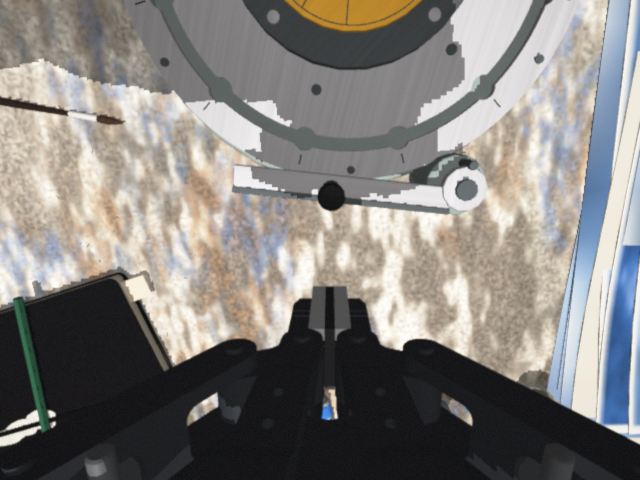

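>>> step_arm(steps=[[[0, 0, 0, 0, 0.6, 0.05, -1], [0, 0, 0, 0, 0.8, 0, -1], [0, 0, 0, 0, 0.8, 0, -1], [0, 0, 0, 0, 0.6, 0, -1], [0, 0, 0, 0, 0.24, 0, -1], [0, 0, 0, 0, 0, 0, -1]]])

```text
clock: 14.85
ee_pos: [0.5473, -0.0839, 0.097]
ee_rot: [[-0.098, -0.0, 0.995], [-0.995, 0.0, -0.098], [-0.0, -1.0, -0.0]]
force: [0.6, -1.1, 0.8]
opening: 0.0
```

>>> step_arm(steps=[[[0, 0, 0, -0.15, 0, 0, -1], [0, 0, 0, -0.15, 0, 0, -1], [0, 0, 0, -0.1, 0, 0, -1], [0, 0, 0, 0, 0, 0, -1]]])

```text
clock: 15.35
ee_pos: [0.5485, -0.0718, 0.0973]
ee_rot: [[-0.097, 0.0, 0.995], [-0.995, 0.0, -0.097], [-0.0, -1.0, 0.0]]
force: [0.6, 0.7, 0.4]
opening: 0.0002
```

```bash
python3 look.py 8 wrist
```

```text
15.4 [ 0.54844899 -0.07214092  0.09722775] 0.17416620739097508 -99.76870912822207 [-0.42474983 -0.20928867 -0.53681649]
```

View pics/wrist8.png

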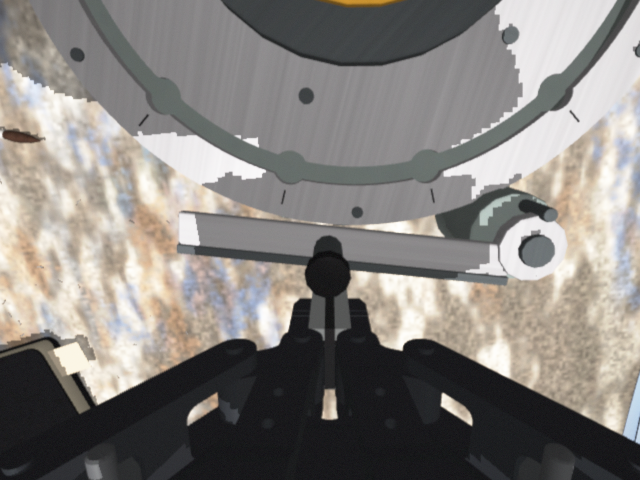

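>>> step_arm(steps=[[[0, 0, 0, -0.1, 0, 0, -1], [0, 0.2, 0, -0.085, 0, -0.02, -1], [0, 0.4, 0, -0.17, 0, -0.04, -1], [0, 0.4, 0, -0.17, 0, -0.04, -1], [0, 0.4, 0, -0.17, 0, -0.04, -1], [0, 0.4, 0, -0.17, 0, -0.04, -1], [0, 0.4, 0, -0.17, 0, -0.04, -1], [0, 0.4, 0, -0.17, 0, -0.04, -1], [0, 0.4, 0, -0.17, 0, -0.04, -1], [0, 0, 0, 0, 0, 0, -1]]])

```text
clock: 16.65
ee_pos: [0.5512, -0.0298, 0.0971]
ee_rot: [[-0.52, 0.0, 0.854], [-0.854, 0.0, -0.52], [-0.0, -1.0, -0.0]]
force: [0.3, 0.2, -0.3]
opening: 0.0004
```

```bash
python3 look.py 9 wrist
```

```text
16.7 [ 0.5510911  -0.03008381  0.09708716] 0.13234822091289872 -101.73110859691168 [ 0.01087321 -0.32888453  0.29075562]
```

View pics/wrist9.png

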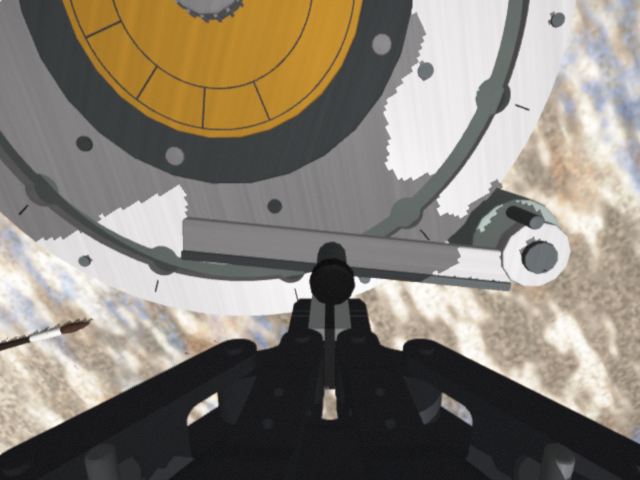

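>>> step_arm(steps=[[[0, 0.2, 0, -0.085, 0, -0.02, -1], [0, 0.4, 0, -0.17, 0, -0.04, -1], [0, 0.4, 0, -0.17, 0, -0.04, -1], [0, 0.4, 0, -0.17, 0, -0.04, -1], [0, 0.4, 0, -0.17, 0, -0.04, -1], [0, 0.4, 0, -0.17, 0, -0.04, -1], [0, 0.4, 0, -0.17, 0, -0.04, -1], [0, 0.4, 0, -0.17, 0, -0.04, -1], [0, 0.4, 0, -0.17, 0, -0.04, -1], [0, 0, 0, 0, 0, 0, -1]]])

```text
clock: 17.95
ee_pos: [0.574, 0.0077, 0.0971]
ee_rot: [[-0.871, 0.0, 0.491], [-0.491, 0.0, -0.871], [-0.0, -1.0, -0.0]]
force: [-0.3, -0.7, -0.2]
opening: 0.0002
```

```bash
python3 look.py 10 wrist
```

```text
18.0 [0.57382126 0.00747886 0.09703028] 0.09211597538091083 -92.60005240292286 [0.21457218 0.16858328 0.451976  ]
```

View pics/wrist10.png

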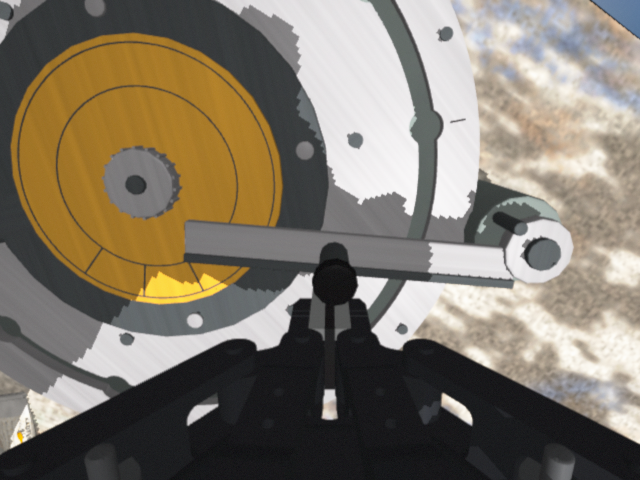

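>>> step_arm(steps=[[[0, 0.2, 0, -0.085, 0, -0.01, -1], [0, 0.2, 0, -0.085, 0, -0.01, -1], [0, 0.2, 0, -0.085, 0, -0.01, -1], [0, 0.2, 0, -0.085, 0, -0.01, -1], [0, 0, 0, 0, 0, 0, -1]]])

```text
clock: 18.62
ee_pos: [0.5803, 0.0123, 0.0968]
ee_rot: [[-0.924, -0.004, 0.381], [-0.381, -0.001, -0.924], [0.005, -1.0, -0.001]]
force: [-7.7, -2.7, 5.4]
opening: -0.0
```

>>> step_arm(steps=[[[0, 0, 0, -0.05, 0, 0, -1], [0, 0, 0, -0.05, 0, 0, -1], [0, 0, 0, 0, 0, 0, -1]]])

```text
clock: 19.0
ee_pos: [0.5805, 0.0124, 0.0967]
ee_rot: [[-0.924, -0.009, 0.381], [-0.381, -0.002, -0.925], [0.009, -1.0, -0.001]]
force: [-17.7, -4.3, 13.8]
opening: 0.0004
```

```bash
python3 look.py 11 wrist
```

```text
19.05 [0.58051205 0.0124195  0.09668649] 0.08711672225300497 -88.34761933984488 [-16.90856619  -3.83446583  12.85066619]
```

View pics/wrist11.png

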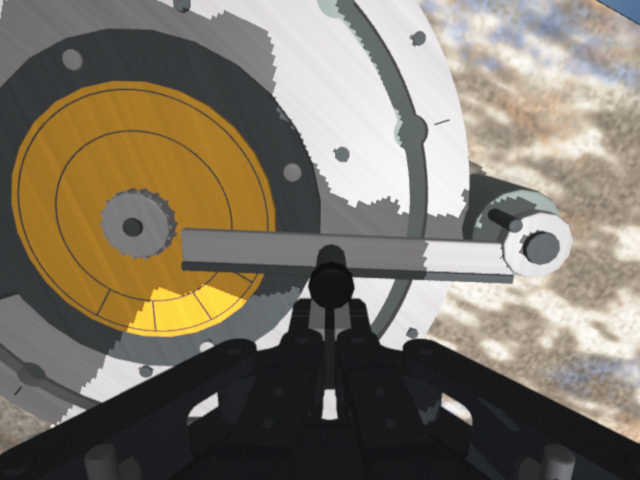

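```bash
python3 - <<'E'
from h import *
w=load("wrist11.npz")
A=lambda a,b:np.degrees(np.arctan2(*(b-a)[:2][::-1]))
e=[plane(w,p,.076) for p in [(183,229),(183,263),(424,240),(424,273),(132,226)]]
up=A(e[2],e[0]);lo=A(e[3],e[1]);tip=(e[0]+e[1])/2
print("edges",up,lo,"tip",tip,"nut",e[4])
piv=np.array([.6347,-.058,.08]);pv=plane(w,(541,246),.08);print("pivot",pv)
print("pivot->nut",A(pv,e[4]),"pivot->tip",A(pv,tip), np.hypot(*(tip-pv)[:2]),np.hypot(*(e[4]-pv)[:2]))
c=w;v,u=np.mgrid[:480,:640];z=c["range_z"];K=c["intrinsics"]
Q=(np.stack([(u-K[0,2])/K[0,0]*z,(v-K[1,2])/K[1,1]*z,z],-1)@c["pose"][:3,:3].T+c["pose"][:3,3])
for p in [(183+20,245),(300,250),(400,255),(132,226),(541,246),(510,243),(240,150)]: print(p,Q[p[1],p[0]].round(4))
E
```

```text
edges 109.79089981763303 109.97832450334704 tip [0.57878336 0.07776541 0.076     ] nut [0.57917468 0.09971069 0.076     ]
pivot [ 0.63662443 -0.05824222  0.08      ]
pivot->nut 109.98705580253302 pivot->tip 113.03898761461619 0.14779601646194002 0.1680761532310888
(203, 245) [0.5827 0.0701 0.0765]
(300, 250) [0.5961 0.0318 0.0762]
(400, 255) [ 0.6102 -0.0079  0.0765]
(132, 226) [0.5792 0.0997 0.0761]
(541, 246) [ 0.6369 -0.0557  0.0838]
(510, 243) [ 0.6328 -0.0467  0.0786]
(240, 150) [0.6238 0.0704 0.0651]
```

>>> step_arm(steps=[[[0, 0, 0, 0.2, 0, 0, -1], [0, 0, 0, 0.4, 0, 0, -1], [0, 0, 0, 0.4, -0.2, 0, -1], [0, 0, 0, 0, -0.8, 0, -1], [0, 0, 0, 0, -0.9, 0, -1], [0, 0, 0, 0, -0.9, 0, -1], [0, 0, 0, 0.9, -0.9, 0, -1], [0, 0, 0, 0.9, 0, -0.3, -1], [0, 0, 0, 0.9, 0, -0.3, -1], [0, 0, 0, 0, 0, 0, -1]]])

```text
clock: 20.3
ee_pos: [0.4738, -0.0122, 0.2088]
ee_rot: [[-0.924, -0.0, 0.383], [-0.383, -0.0, -0.924], [0.0, -1.0, 0.0]]
force: [1.0, 0.4, 0.3]
opening: -0.0
```

```bash
python3 look.py 12 wrist scene top
```

```text
20.45 [ 0.47656491 -0.01167662  0.20851471] 0.1504969024254722 -132.37663232812 [-0.36594431  0.12040602 -0.60210659]
```

View pics/wrist12.png

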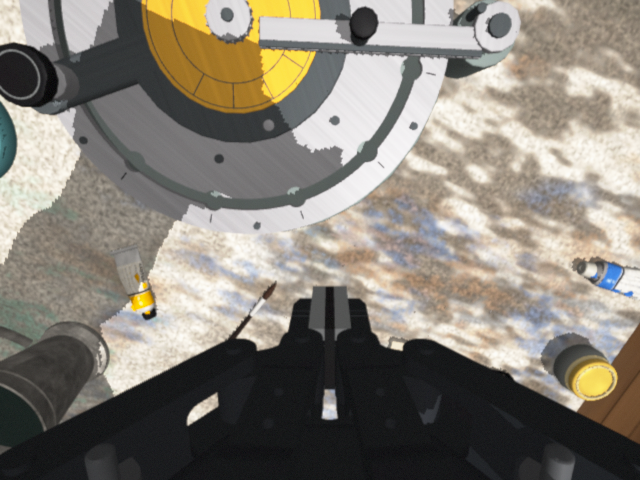

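View pics/scene12.png

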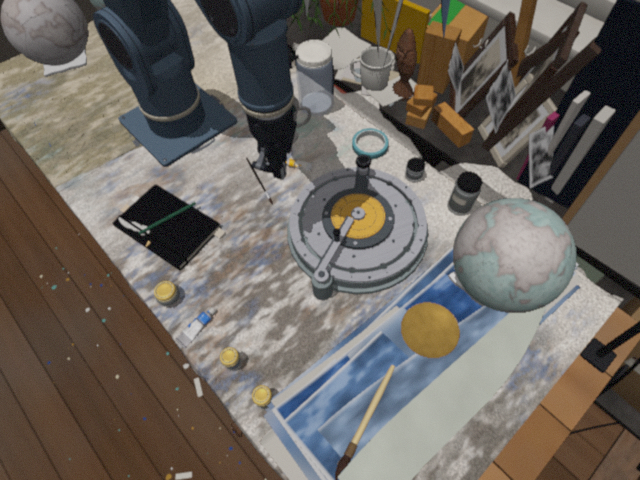

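```bash
python3 - <<'E'
from h import *
def pts(c):
    v,u=np.mgrid[:480,:640];z=c["range_z"];K=c["intrinsics"]
    return np.stack([(u-K[0,2])/K[0,0]*z,(v-K[1,2])/K[1,1]*z,z],-1)@c["pose"][:3,:3].T+c["pose"][:3,3]
for n in("top","scene","wrist"):
    Q=pts(load(n+"12.npz")).reshape(-1,3)
    for nm,c,rr,z0,z1 in [("btn",(.4977,.1955),.028,.08,.112),("peg",(.60,.02),.03,.1,.118)]:
        q=Q[(Q[:,2]>z0)&(Q[:,2]<z1)&(np.hypot(Q[:,0]-c[0],Q[:,1]-c[1])<rr)]
        if len(q): print(n,nm,len(q),q.mean(0).round(4),np.median(q[:,2]).round(4),np.round(cv2.minEnclosingCircle(q[:,:2].astype(np.float32)*1000)[0],1))
w=load("wrist12.npz")
A=lambda a,b:np.degrees(np.arctan2(*(b-a)[:2][::-1]))
a,b,n,p=plane(w,(262,17),.076),plane(w,(460,24),.076),plane(w,(228,14),.076),plane(w,(498,25),.084)
print("edge",A(b,a),"piv->nut",A(p,n),p,n)
E
```

```text
top btn 224 [0.4966 0.1934 0.0992] 0.0991 [496.7 194.1]
top peg 42 [0.5967 0.0176 0.1091] 0.1092 [597.1  17.4]
scene btn 183 [0.4995 0.1936 0.0989] 0.0995 [496.5 195.2]
scene peg 51 [0.5986 0.0184 0.1086] 0.1093 [598.1  18.8]
wrist btn 3125 [0.4993 0.1905 0.0995] 0.1002 [497.6 194.3]
wrist peg 763 [0.598  0.0189 0.1101] 0.1103 [598.6  18.7]
edge 110.77765046548107 piv->nut 109.80229879751393 [ 0.63468068 -0.05630405  0.084     ] [0.57877865 0.09895026 0.076     ]
```

```bash
python3 - <<'E'
from h import *
def pts(c):
    v,u=np.mgrid[:480,:640];z=c["range_z"];K=c["intrinsics"]
    return np.stack([(u-K[0,2])/K[0,0]*z,(v-K[1,2])/K[1,1]*z,z],-1)@c["pose"][:3,:3].T+c["pose"][:3,3]
d=np.array([np.cos(np.radians(109.9)),np.sin(np.radians(109.9))]);nrm=np.array([d[1],-d[0]])
for n in("wrist11","wrist12","top12","scene12"):
    Q=pts(load(n+".npz")).reshape(-1,3);r=Q[:,:2]-[.6345,-.058];s=r@d;t=r@nrm
    m=(Q[:,2]>.0725)&(Q[:,2]<.0795)&(s>.03)&(s<.142)&(abs(t)<.03)
    S,T=s[m],t[m];mid=[];lo=[]
    for k in np.arange(.03,.142,.01):
        b=(S>=k)&(S<k+.01)
        if b.sum()>5 and not .07<k<.1: mid.append((k+.005,np.median(T[b])))
    mid=np.array(mid);f=np.polyfit(mid[:,0],mid[:,1],1);print(n,m.sum(),"angle",109.9-np.degrees(np.arctan(f[0])),"offset mm",1000*np.polyval(f,0))
E
```

```text
wrist11 10399 angle 110.19791498316306 offset mm -6.156718896970159
wrist12 5212 angle 109.86023030120923 offset mm -8.048575005084045
top12 368 angle 110.23731405901106 offset mm -9.526372090019859
scene12 346 angle 110.71134115053906 offset mm -7.06170634342805
```

```bash
python3 -c "
from rig import r
print(r.finish_job())"
```

```text
the job is handed in; nothing more can be done
None
```

The dial is indexed to the next hole, the plunger is home, and the straightedge is against its stop. I handed the job in at about 20.5 s, with the arm clear of everything.

**What I did:** With the gripper shut, I pressed the plunger about 12 mm (7–8 N). I carried it 30° clockwise and let it rise there. The straightedge came last: I pushed its peg along its arc until the force rose sharply.

**Last checks**
- **Plunger:** The button top is back at 99–100 mm, the same as before, so it is fully home. It sits at about (0.497, 0.194), within 2 mm of the next hole as I worked it out. A table pin turned about 30.7° by the wrist camera before release, about 0.7° over but inside the pull-in range.
- **Straightedge:** In three views the bar points at 109.9–110.7°, against 109.8–110.0° from pivot to axis. One edge estimate picked by eye gave 110.8°, which I put down to reading error.
- **Bar offset:** The bar's edge, not its middle, runs through the pivot and axis. At first this looked like a 3° miss.
- **Force:** The press against the stop peaked near 22 N in total (about 18 N sideways, 14 N upward), more than the light push I meant. The peg stayed put when I backed off.
- **Bystanders:** The arm never went near the jars, tape or paint tube. I saw nothing moved in the images, but did not re-measure their positions.

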